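# Wedge the rocking washstand riser

## Task

The marble-topped stand rocks because one leg has lost its rubber foot. Lay the wooden wedge on the planks with its thin end under that bare leg and tap it in until it stops and sits firmly tight between the leg and the planks. Do not force it further: the stand must stay just where it stands, neither jacked up nor shoved along, and everything else is to be left where it is.

Things in the scene. Friction and masses are not known exactly. Their poses are not given: they have to be found in the camera images.
- stand: Marble-topped stand 260 (x) by 240 (y) by 210 mm high, 7 to 9 kg with the jar and pots on it, free-standing. Origin: centre of its footprint at plank level, z up. Square steel legs at x = +-118, y = +-108 mm, flush with the slab's edges within 2 mm. Three have a 14 mm high rubber foot, 29 mm wide; the one at x -118, y -108 (near the robot, on its right) is bare and short.
- leg_corner (a point): Point on top of the slab (210 mm up) straight above the bare leg's centre; axes as the stand. The leg is a 20 mm square tube; its flat end hangs 4.5 to 12 mm above the planks, different each time and not measured. The planks are free outside it: the wedge can come from the stand's -y side (pushed along its +y) or its -x side.
- wedge: Solid beech wedge, loose, flat on the planks, slope up: 130 long (x), 40 wide (y), 20 mm high at the thick end (-x), falling evenly to 2.5 mm at the thin end (+x); 31 to 63 g. Origin: centre of its underside, z up. When free, a push of under 1 N slides it.
- wedge_tip (a point): Middle of the thin end's lower edge, axes as the wedge. The slope meets the leg when this edge has gone 14 to 71 mm (by the gap) past the leg face where it enters; then the wedge stops: the push climbs from under 1 N to 10 N within 1 or 2 mm.
- wedge_heel (a point): Middle of the upright thick end face, 10 mm up: where to tap; axes as the wedge. Pushed with 10 to 20 N the wedge is tight and stays stuck by friction when let go. Pushed with more than about 25 N it shoves the stand along or lifts its corner.
- soap_holder: Round grey hard silicone soap holder, 104 mm across, 22 mm high; origin at the centre of its underside. Bystander.
- cup: Blue ceramic toothbrush cup, 76 mm across, 105 mm high, brushes up to 190 mm; origin at the centre of its underside. Bystander.
- clip_a: White plastic flip-flop clip, 70 by 25 by 22 mm high; origin at the centre of its underside. Bystander.
- clip_b: The other, like clip_a. Bystander.
- caddy: White plastic shower caddy, 250 (x) by 130 (y) by 95 mm high, bottles in it up to 155 mm, its swing handle folded down to one side and reaching 120 mm from the middle; origin at the centre of its underside. Bystander.
- shampoo: Clear plastic bottle, 62 mm across, 190 mm high; origin at the centre of its underside. Bystander.
- nail_brush: Wooden nail brush, 85 by 40 by 34 mm high; origin at the centre of its underside. Bystander.
There are look-alikes about, which are no part of the job. There is more than one size of the wedge; the one meant has the size given above.

How it is judged:
By the outcome, as a careful person would: the job done as asked, in the order asked, and still so for the second after the job is handed in, with the robot touching nothing.
It also fails if it takes over 51 s, if anything falls off the work surface, if the arm or the gripper's body presses on something with over 40 N, if the wrist force passes 120 N, or if a joint passes its speed limit or range.

## Robot

A 6-joint arm with a two-finger parallel gripper is mounted at the origin on the work surface. World frame = base frame: x ahead of the robot, y to its left, z up, the work surface at z = 0. Lengths are in mm, angles in rad, forces in N, time in s.
With the tool pointing down it reaches from about 350 to 775 mm from the base axis. Payload 7.3 kg.
Tool frame: the origin (TCP) lies midway between the tips of the shut fingers; the grasp point (between the pads) lies 19 mm behind it (grasp_offset is the z of the grasp point in the tool frame, in mm); z points along the fingers, y is the direction in which the jaws open and shut (so a half turn about z gives the same grasp; the last joint's range is limited). The gripper opens to 92 mm and grips with 3 to 60 N. Pads are 19 mm wide; open, the fingers measure 130 mm over their backs; the gripper's body (75 mm by 190 mm) begins 47 mm behind the grasp point.
Start: joints at [1.179, 0.342, 1.524, -0, 1.275, -0.146], TCP at [127.735, 509.247, 191.941] pointing down, gripper open.
Joint ranges: [-2.53, 2.53], [-0.77, 2.02], [0.04, 2.7], [-1, 4.14], [0.28, 2.66], [-3.11, 3.11]. Speed limits (rad/s): [2.57, 2.57, 3.14, 3.14, 3.14, 3.14].

## Interface

Orientations are given as [roll, pitch, yaw] about the fixed x, y, z axes, in that order (R = Rz(yaw) Ry(pitch) Rx(roll)).
In Python, from plant import get_obs, capture, camera_model, close_job, boxes_of, regions_of, place_of, grasp_offset gives the robot as it stands. The module is installed in compiled form; this text tells all that it offers.
- The arm moves only by the tool send_rows, never from a script. Its argument "targets" is a list that holds one entry, the list of rows, each a list of 7 numbers: the turn, a rotation vector about the tool's x, y, z in degrees, then the shift along the tool's x, y, z in mm, then the closure, from -1 (fully open) to 1 (shut). A call has 1 to 5 rows; each row is the pose to reach, as a shift and turn from the pose commanded when the call began, along the tool's axes at that moment; what a row does not reach only later rows make up. A row lasts 1/12 s, in which the tool goes at most 41.7 mm and 7.16 degrees, less where a joint would pass 70% of its speed; a pose out of reach is approached as far as the arm can. A call with a gripper value outside its range is refused whole. The fingers move at their own pace and stop on an object; the grip force is fixed at half the most. Time passes only in rows, so rows that repeat a pose let the fingers close. It gives the time, the measured TCP pose, the force and the opening at its end, in the units of the state.
- get_obs(): the state, without advancing time (a new reading comes with each control period).
- capture(name): name is "scene" or "top" or "wrist"; returns the picture (420x560x3 uint8, red, green, blue); there is no depth.
- camera_model(name): a dict with "K" (3x3 intrinsics, pixels), "k1" (the pictures are not rectified: a ray, as slopes to the right and down, at radius r is drawn at 1 + k1 r^2 times it, then the intrinsics apply), "world_to_cam" (4x4, takes a point from world to camera coordinates). Camera axes: x right, y up, looking along -z (the intrinsics and any distortion apply to the point x, -y, -z); pixel columns grow to the right and rows downward; lengths in mm; the calibration is good to about 2 mm. A picture is of the moment at which its call begins: read the wrist's pose just before it. camera_model takes no time and is no camera call; for the wrist camera it gives the pose at the moment of the call.
- close_job(): hands the job in, once; it reports no verdict.
Trained networks look in the newest picture that a camera, given by its name, has taken for a name from the list of things; names that differ only in an ending like _2 or _b are one class to them, and where a whole thing is asked for, a point or a joint stands for the part that bears it (a point fixed in the world has none). Each returns a list of dicts, best first, with "conf" (0 to 1); they miss things now and then, are a little off and sometimes report something else, mostly with a low value. They report only what shows in the picture. A call takes as long as a camera call. They do not tell look-alikes from the thing itself.
- boxes_of(label, camera): "location" ([row, column] in pixels, amid what is visible of it).
- regions_of(label, camera): "region" (420x560 bool, what is visible of it) and "location" ([row, column] in pixels, amid what is visible of it).
- place_of(label, camera): "location" ([row, column] in pixels: a listed point, or the origin of a listed thing).
The state is a dict: "time": time; "joint_positions": joint angles; "dq": joint speeds; "tau": joint torques, N m; "tool_pos": TCP position; "tcp_rot": TCP orientation; "contact_force": force on the tool from outside, world axes, zero at the start; "moment": the same for the moment, N m; "grip_width": finger opening in mm.
Only numpy, scipy, OpenCV 4.12 (cv2) and the standard library are available. Lean on these libraries where they do the work, as an engineer would, in place of code of your own. Each camera call takes 0.05 s, during which the arm holds its last target.

## Working session

There is one attempt and no reset: what is moved stays moved. The work goes in short steps, Python scripts to look and compute and a tool call to move; the robot and the scene stay as the last step left them, time stands still between calls to the robot, and variables do not carry over. Pictures are saved under pics/ and viewed, and the job is handed in when it is done.

Besides the shell and the picture viewer there is one more tool, called by a JSON object that holds its "api" and its "payload". send_rows: Moves the arm, as the interface text tells. Its arguments: {"type":"object","properties":{"targets":{"type":"array","items":{"type":"array","items":{"type":"array","items":{"type":"number"}}}}},"required":["targets"]}

```bash
mkdir -p pics
python3 - <<'E'
from plant import *
import cv2
for n in ("scene","top"):
    im=capture(n); cv2.imwrite(f"pics/{n}0.png",im[:,:,::-1])
    m=camera_model(n); print(n,m)
    for l in ("wedge","wedge_tip","wedge_heel","leg_corner","stand"):
        for d in place_of(l,n)[:4]: print(l,d['location'],round(d['conf'],2))
print(get_obs(), grasp_offset)
E
```

```text
scene {'K': array([[393.89654167,   0.        , 269.11127871],
       [  0.        , 393.89654167, 209.4331581 ],
       [  0.        ,   0.        ,   1.        ]]), 'k1': 0.0008709255904361248, 'world_to_cam': array([[-1.41135381e-01,  9.89878299e-01, -1.48915074e-02,
         2.04878452e+02],
       [-5.38940173e-01, -6.42061218e-02,  8.39893484e-01,
         1.52664356e+02],
       [ 8.30436207e-01,  1.26564319e-01,  5.42546937e-01,
        -1.52050720e+03],
       [ 0.00000000e+00,  0.00000000e+00,  0.00000000e+00,
         1.00000000e+00]])}
wedge [190.9, 211.1] 0.92
wedge [218.6, 374.1] 0.56
wedge_tip [257.3, 261.0] 0.67
wedge_tip [186.4, 193.8] 0.61
wedge_heel [255.1, 211.3] 0.9
wedge_heel [195.5, 231.3] 0.89
wedge_heel [201.5, 355.0] 0.52
leg_corner [185.0, 372.4] 0.81
stand [294.1, 402.8] 0.6
top {'K': array([[479.99118965,   0.        , 268.42111309],
       [  0.        , 479.99118965, 210.13096208],
       [  0.        ,   0.        ,   1.        ]]), 'k1': 0.002608163393675187, 'world_to_cam': array([[ 2.61897467e-02, -9.99644960e-01, -4.90428148e-03,
        -1.3222565
[... 604 characters left out ...]
.8] 0.7
{'time': 0.6, 'joint_positions': array([ 1.17902976e+00,  3.41988838e-01,  1.52411529e+00, -1.71432815e-05,
        1.27537745e+00, -1.46033850e-01]), 'dq': array([-1.94315228e-04, -1.62586750e-04,  5.68087829e-04,  6.62999916e-04,
       -5.55787904e-05, -1.94262744e-03]), 'tau': array([-2.77356587e-03, -4.30938792e+01, -2.44397771e+01,  7.17456127e-02,
        4.83259151e-02, -2.66832001e-05]), 'tool_pos': array([127.72496838, 509.24870834, 191.94095945]), 'tcp_rot': array([3.14148515e+00, 3.23889198e-05, 2.89586493e+00]), 'contact_force': array([-0.52685761,  0.02694567, -0.04064384]), 'moment': array([ 0.02108293,  0.06399174, -0.05348405]), 'grip_width': 92.02334389631389} -18.8
```

View pics/top0.png

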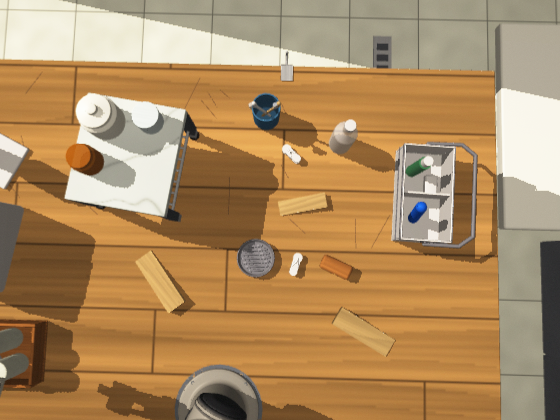

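View pics/scene0.png

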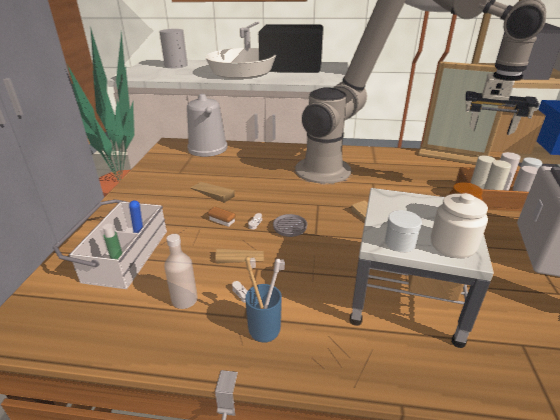

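```bash
cat > h.py <<'E'
from plant import *
import numpy as np, cv2
def ray(n,rc,m=None):
    m=m or camera_model(n);K=m['K'];k=m['k1']
    xd=(rc[1]-K[0,2])/K[0,0];yd=(rc[0]-K[1,2])/K[1,1]
    x,y=xd,yd
    for _ in range(10):
        s=1+k*(x*x+y*y);x,y=xd/s,yd/s
    T=np.array(m['world_to_cam']);R=T[:3,:3]
    c=-R.T@T[:3,3];d=R.T@np.array([x,-y,-1.]);return c,d
def onz(n,rc,z,m=None):
    c,d=ray(n,rc,m);return c+d*(z-c[2])/d[2]
def proj(n,p,m=None):
    m=m or camera_model(n);K=m['K'];T=np.array(m['world_to_cam'])
    q=T[:3,:3]@np.asarray(p,float)+T[:3,3];x,y=q[0]/-q[2],-q[1]/-q[2]
    s=1+m['k1']*(x*x+y*y);return np.array([K[1,1]*y*s+K[1,2],K[0,0]*x*s+K[0,2]])
E
python3 - <<'E'
from h import *
im=capture("top")
for d in regions_of("wedge","top"):
    r=d['region'].astype(np.uint8)
    c,_=cv2.findContours(r,0,2); c=max(c,key=cv2.contourArea)
    w=np.array([onz("top",(p[0][1],p[0][0]),8)[:2] for p in c],np.float32)
    b=cv2.minAreaRect(w); print(d['location'],round(d['conf'],2),b,r.sum())
print("pts")
for l in ("wedge","wedge_tip","wedge_heel","leg_corner","stand","soap_holder","clip_a","nail_brush","cup"):
    z=dict(wedge_heel=10,leg_corner=210).get(l,0)
    for d in place_of(l,"top"): print(l,d['location'],round(d['conf'],2),onz("top",d['location'],z).round(1))
for d in place_of("leg_corner","scene"): print(onz("scene",d['location'],210))
big=cv2.resize(im[60:300,50:350],None,fx=2.6,fy=2.5,interpolation=2);cv2.imwrite("pics/z1.png",big[:,:,::-1])
for d in regions_of("stand","top"):
    r=d['region'].astype(np.uint8); print(d['conf'],cv2.boundingRect(r))
E
```

```text
[332.6, 362.1] 0.93 ((212.40377807617188, -380.47088623046875), (168.1284637451172, 53.388832092285156), 60.1766357421875) 1253
[205.1, 302.6] 0.74 ((550.3721313476562, -211.79086303710938), (43.38673782348633, 132.02447509765625), 12.316977500915527) 721
[279.2, 160.4] 0.67 ((330.3301696777344, 171.12454223632812), (166.4492950439453, 57.686256408691406), 36.21097946166992) 1248
pts
wedge [332.1, 363.8] 0.93 [ 209.3 -383.8    0. ]
wedge [202.4, 300.6] 0.75 [ 556.4 -206.7    0. ]
wedge [283.1, 160.8] 0.61 [325.4 169.7   0. ]
wedge [266.2, 332.8] 0.45 [ 383.5 -298.     0. ]
wedge_tip [349.4, 390.1] 0.98 [ 165.7 -454.6    0. ]
wedge_tip [253.8, 142.8] 0.74 [403.6 222.8   0. ]
wedge_tip [209.1, 277.3] 0.62 [ 536.1 -142.8    0. ]
wedge_tip [118.4, 265.8] 0.29 [ 791.5 -104.2    0. ]
wedge_tip [263.1, 296.6] 0.22 [ 389.3 -199.1    0. ]
wedge_heel [312.8, 336.7] 0.92 [ 259.7 -308.9   10. ]
wedge_heel [197.3, 328.1] 0.75 [ 571.3 -281.3   10. ]
leg_corner [210.5, 159.8] 0.91 [505.5 132.6 210. ]
soap_holder [257.1, 257.1] 0.93 [402.8 -90.7   0. ]
soap_holder [268.1, 331.3] 0.35 [ 378.2 -294.     0. ]
clip_a [153.7, 291.7] 0.69 [ 692.6 -179.2    0. ]
clip_a [261.2, 297.0] 0.67 [ 394.5 -200.1    0. ]
nail_brush [266.4, 334.3] 0.84 [ 383.  -302.1    0. ]
cup [120.2, 266.3] 0.6 [ 786.4 -105.7    0. ]
[481.35420624 127.2494177  210.        ]
0.6 (65, 94, 133, 128)
```

View pics/z1.png

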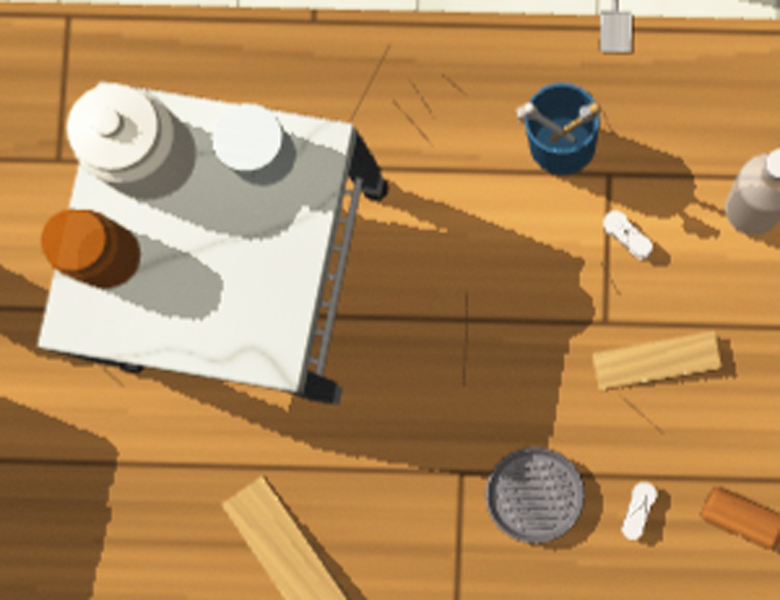

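Run:
```python
from h import *
im=capture("top");g=im.astype(int)
# slab edges: right edge scan rows 120..205, bottom edge scan cols 80..155
sat=im.max(2).astype(int)-im.min(2)
P=[]
for r in range(125,207,3):
    row=sat[r]; 
    guess=186.5-(r-110)*20.3/106.8
    c0=int(guess)-8
    seg=row[c0:c0+16]; 
    i=np.argmax(np.abs(np.diff(im[r,c0:c0+16].astype(int).sum(1)))); P.append(onz("top",(r,c0+i+.5),210)[:2])
Q=[]
for c in range(100,160,3):
    guess=198.4+(c-64.6)*18.4/101.6
    r0=int(guess)-7
    i=np.argmax(np.abs(np.diff(im[r0:r0+14,c].astype(int).sum(1)))); Q.append(onz("top",(r0+i+.5,c),210)[:2])
def fit(P):
    vx,vy,x,y=cv2.fitLine(np.array(P,np.float32),cv2.DIST_HUBER,0,.01,.01).ravel();return np.array([vx,vy]),np.array([x,y])
a,pa=fit(P);b,pb=fit(Q)
a*=np.sign(a[0]);b*=np.sign(b[1])
print("x dir",np.degrees(np.arctan2(a[1],a[0])),"y dir",np.degrees(np.arctan2(b[1],b[0])))
t=np.linalg.solve(np.c_[a,-b],pb-pa);cor=pa+t[0]*a;print("corner",cor)
print("leg ctr",cor+12*a+12*b, cor+10*a+10*b)
for z in(200,210):print([onz("top",q,z)[:2].round(1) for q in((110,186.5),(216.8,166.2),(198.4,64.6))])
big=cv2.resize(im[190:235,140:200],None,fx=12,fy=12,interpolation=2);cv2.imwrite("pics/z2.png",big[:,:,::-1])
s=capture("scene")
big=cv2.resize(s[160:350,330:510],None,fx=3.1,fy=3.1,interpolation=2);cv2.imwrite("pics/z3.png",big[:,:,::-1])
```

```text
x dir -9.222328 y dir 81.71101
corner [493.19455 123.62935]
leg ctr [506.7694  133.58081] [504.50693 131.92223]
[array([749.3,  82.4]), array([491.9, 119.2]), array([529.1, 360.3])]
[array([746.2,  80.6]), array([491.2, 117. ]), array([528.1, 356. ])]
```

View pics/z2.png

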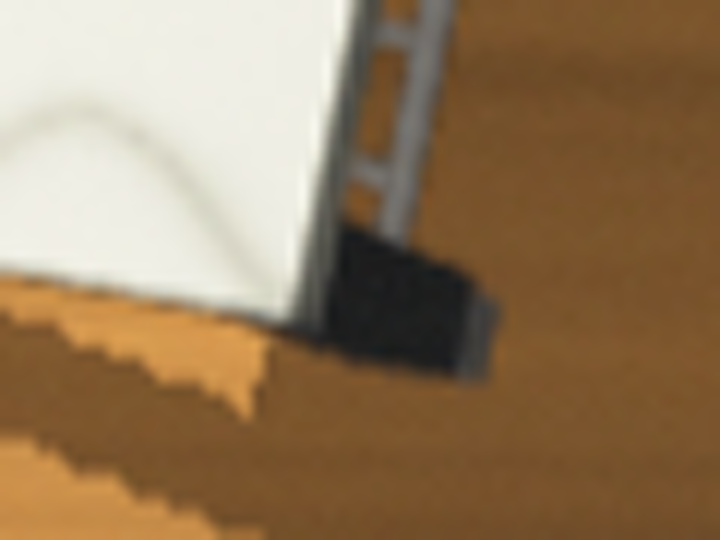

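View pics/z3.png

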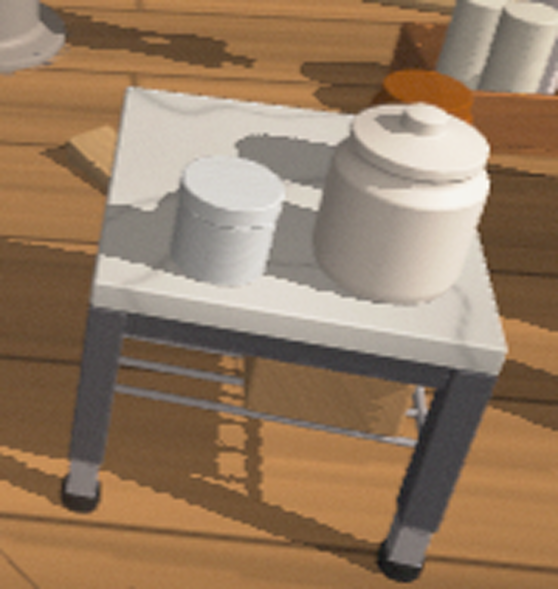

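Run:
```python
from h import *
for z in (4.5,8,12):
  print(z,onz("top",(221.6,180.4),z).round(1),onz("top",(214.8,181.6),z).round(1))
yaw=np.radians(-8.5);a=np.array([np.cos(yaw),np.sin(yaw)]);b=np.array([-a[1],a[0]])
for lc in ([505,131],[503.5,129.5]):
  lc=np.array(lc)
  for z in(8,):
    print([proj("top",[*(lc+i*10*a-10*b),z]).round(1) for i in(-1,1)])
  print("slab",[proj("top",[*(lc-118*-a+108*b+i*130*a+j*120*b),210]).round(1) for i,j in((-1,-1),(1,-1),(-1,1))])
  print("slab scene",[proj("scene",[*(lc-118*-a+108*b+i*130*a+j*120*b),210]).round(1) for i,j in((-1,-1),(1,-1),(-1,1))])
```

```text
4.5 [494.3 122.7   4.5] [513.2 120.2   4.5]
8 [494.1 122.    8. ] [512.9 119.5   8. ]
12 [493.9 121.3  12. ] [512.6 118.8  12. ]
[array([221.8, 180.2]), array([214.6, 181.6])]
slab [array([216.7, 164.5]), array([109. , 185.7]), array([198.9,  63.6])]
slab scene [array([186.8, 370.1]), array([249.9, 359.5]), array([200. , 474.7])]
[array([222.3, 180.7]), array([215.2, 182.1])]
slab [array([217.3, 165.1]), array([109.7, 186.3]), array([199.5,  64.2])]
slab scene [array([186.5, 369.4]), array([249.4, 358.7]), array([199.6, 473.9])]
```

```bash
cat >> h.py <<'E'
from scipy.spatial.transform import Rotation as Ro
def cur():
    o=get_obs();return np.array(o['tool_pos']),Ro.from_euler('xyz',o['tcp_rot']).as_matrix(),o
def rows(p,yawdeg,start=None):
    p0,R,_=cur()
    if start is not None:p0,R=start
    Rt=Ro.from_euler('xyz',[np.pi,0,np.radians(yawdeg)]).as_matrix()
    rv=np.degrees(Ro.from_matrix(R.T@Rt).as_rotvec());sh=R.T@(np.asarray(p)-p0)
    print("rot",rv.round(2),"shift",sh.round(2));return Rt
E
python3 - <<'E'
from h import *
rows([300,240,230],145)
R=lambda y:Ro.from_euler('xyz',[np.pi,0,np.radians(y)]).as_matrix()
rows([420,20,230],120,(np.array([300,240,230]),R(145)))
rows([550,-212,190],102.3,(np.array([420,20,230]),R(120)))
E
```

```text
rot [1.000e-02 0.000e+00 2.092e+01] shift [-232.59 -219.24  -38.06]
rot [-0. -0. 25.] shift [-224.49 -111.38   -0.  ]
rot [ 0.  -0.  17.7] shift [-265.92   -3.42   40.  ]
```

{"api": "send_rows", "payload": {"targets": [[[0,0,4,-29,-27,-8,-1],[0,0,8,-58,-54,-16,-1],[0,0,12,-87,-81,-24,-1],[0,0,16,-116,-108,-32,-1],[0,0,20,-145,-135,-38,-1]]]}}

```text
time: 1.77
tool_pos: [236.1, 341.6, 230.6]
tcp_rot: [3.141, 0.0, 2.544]
contact_force: [2.1, -0.1, 0.4]
grip_width: 91.7
```

Run:
```python
from h import *
print(cur()[0])
rows([420,20,230],120)
```

```text
[236.10412753 341.61498256 230.58610669]
rot [ 0.06  0.   25.77] shift [-332.96 -162.46    0.51]
```

{"api": "send_rows", "payload": {"targets": [[[0,0,3,-36,-17,0,-1],[0,0,6,-72,-34,0,-1],[0,0,9,-108,-51,0,-1],[0,0,12,-144,-68,0,-1],[0,0,15,-180,-85,0,-1]]]}}

```text
time: 2.18
tool_pos: [337.5, 170.0, 230.3]
tcp_rot: [3.141, 0.0, 2.283]
contact_force: [1.2, 1.4, 0.0]
grip_width: 91.5
```

Run:
```python
from h import *
print(cur()[0])
rows([550,-212,200],102.3)
```

```text
[337.53133157 169.98360358 230.25160329]
rot [7.000e-02 1.000e-02 2.848e+01] shift [-428.01  -88.65   30.32]
```

{"api": "send_rows", "payload": {"targets": [[[0,0,3,-39,-8,3,-1],[0,0,6,-78,-16,6,-1],[0,0,9,-117,-24,9,-1],[0,0,12,-156,-32,12,-1],[0,0,15,-195,-40,15,-1]]]}}

```text
time: 2.6
tool_pos: [435.1, -3.9, 215.0]
tcp_rot: [3.141, 0.0, 2.02]
contact_force: [1.3, 1.3, 0.3]
grip_width: 91.7
```

Run:
```python
from h import *
print(cur()[0])
rows([550,-212,200],102.3)
```

```text
[435.06587729  -3.85380514 214.99438828]
rot [4.000e-02 1.000e-02 1.344e+01] shift [-237.4    13.12   15.06]
```

{"api": "send_rows", "payload": {"targets": [[[0,0,3,-41,2,3,-1],[0,0,6,-82,4,6,-1],[0,0,9,-123,6,9,-1],[0,0,12,-164,8,12,-1],[0,0,13.4,-205,11,15,-1]]]}}

```text
time: 3.02
tool_pos: [534.5, -183.5, 199.7]
tcp_rot: [3.141, -0.0, 1.786]
contact_force: [0.6, 0.0, 0.1]
grip_width: 91.8
```

Run:
```python
from h import *
print(cur()[0])
im=capture("wrist");m=camera_model("wrist");print(m)
cv2.imwrite("pics/w1.png",im[:,:,::-1])
for l in ("wedge","wedge_tip","wedge_heel"):
    for d in place_of(l,"wrist"): print(l,d['location'],round(d['conf'],2),onz("wrist",d['location'],10 if 'heel' in l else 0,m).round(1))
for d in regions_of("wedge","wrist"):
    r=d['region'].astype(np.uint8)
    c,_=cv2.findContours(r,0,2); c=max(c,key=cv2.contourArea)
    w=np.array([onz("wrist",(p[0][1],p[0][0]),8,m)[:2] for p in c],np.float32)
    print(d['location'],round(d['conf'],2),cv2.minAreaRect(w))
rows([550,-212,200],102.3)
```

```text
[ 534.46947307 -183.48422072  199.72268533]
{'K': array([[328.78964001,   0.        , 277.19963764],
       [  0.        , 328.78964001, 207.8988837 ],
       [  0.        ,   0.        ,   1.        ]]), 'k1': -0.05323027663935722, 'world_to_cam': array([[ 9.77760038e-01,  2.09717770e-01,  1.94045769e-03,
        -4.86583592e+02],
       [-1.99059125e-01,  9.30900406e-01, -3.06267692e-01,
         3.24079686e+02],
       [-6.60361503e-02,  2.99070044e-01,  9.51943452e-01,
        -3.04777702e+02],
       [ 0.00000000e+00,  0.00000000e+00,  0.00000000e+00,
         1.00000000e+00]])}
wedge [265.0, 19.7] 0.97 [ 218.9 -385.5    0. ]
wedge [200.5, 290.2] 0.57 [ 560.9 -218.3    0. ]
wedge_tip [144.9, 288.1] 0.82 [ 543.4 -152.3    0. ]
wedge_heel [250.3, 281.6] 0.79 [ 563.8 -282.1   10. ]
wedge_heel [225.1, 43.4] 0.57 [ 260.7 -312.6   10. ]
[202.0, 289.4] 0.73 ((558.3866577148438, -219.3157958984375), (39.460166931152344, 134.62203979492188), 11.83216667175293)
rot [-0.04 -0.07  0.2 ] shift [-33.68   9.33  -0.59]
```

View pics/w1.png

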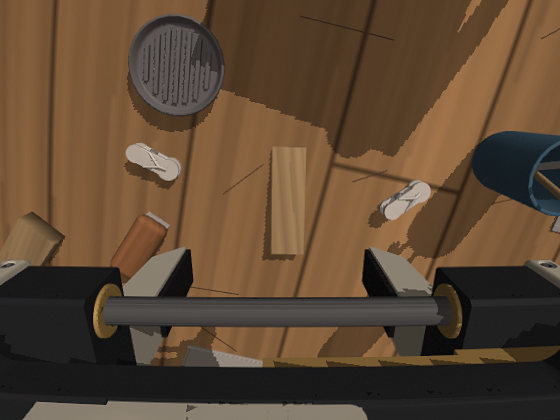

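Run:
```python
from h import *
print(cur()[0])
m=camera_model("wrist");im=capture("wrist")
cv2.imwrite("pics/w2.png",im[:,:,::-1])
for l in ("wedge_tip","wedge_heel"):
    for d in place_of(l,"wrist"): print(l,d['location'],round(d['conf'],2),onz("wrist",d['location'],10 if 'heel' in l else 0,m).round(1))
for d in regions_of("wedge","wrist"):
    r=d['region'].astype(np.uint8)
    c,_=cv2.findContours(r,0,2); c=max(c,key=cv2.contourArea)
    print(cv2.boxPoints(cv2.minAreaRect(c)).round(1).tolist())
big=cv2.resize(im[120:280,230:340],None,fx=5,fy=3.7,interpolation=2);cv2.imwrite("pics/w2z.png",big[:,:,::-1])
print(cur()[0])
```

```text
[ 533.59690192 -181.13775705  199.4587327 ]
wedge_tip [150.9, 287.8] 0.83 [ 540.4 -149.8    0. ]
wedge_tip [200.7, 287.6] 0.67 [ 554.1 -209.9    0. ]
wedge_heel [250.9, 282.7] 0.93 [ 562.  -273.3   10. ]
wedge_heel [229.3, 41.1] 0.77 [ 253.3 -312.3   10. ]
[[-8.100000381469727, 255.0], [26.700000762939453, 207.89999389648438], [66.0, 237.0], [31.200000762939453, 284.0]]
[[270.1000061035156, 255.60000610351562], [272.79998779296875, 148.39999389648438], [307.1000061035156, 149.1999969482422], [304.29998779296875, 256.5]]
[ 533.79935801 -180.27310218  200.56968091]
```

View pics/w2z.png

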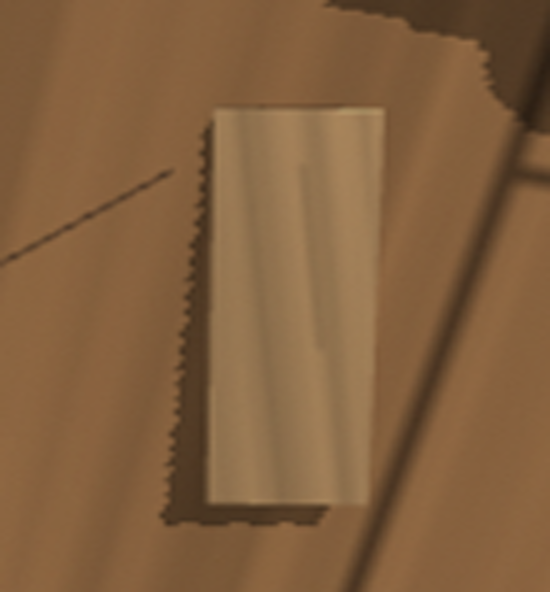

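Run:
```python
from h import *
m=camera_model("wrist"); print(cur()[0], ray("wrist",(200,280),m)[0])
t=[onz("wrist",(149,273),2.5,m)[:2],onz("wrist",(149.2,306.8),2.5,m)[:2]]
h=[onz("wrist",(256.2,271.4),20,m)[:2],onz("wrist",(256.2,303.8),20,m)[:2]]
T=(t[0]+t[1])/2;H=(h[0]+h[1])/2
print(T,H,np.linalg.norm(T-H),np.linalg.norm(t[0]-t[1]),np.linalg.norm(h[0]-h[1]))
d=(T-H)/np.linalg.norm(T-H);print("yaw",np.degrees(np.arctan2(d[1],d[0])),"centre",(T+H)/2)
# top view compare
for q in (T,H): print(proj("top",[*q,2.5 if q is T else 20]))
for k in (25,35): 
  g=H+d*k; print(k,g); rows([*g,200],np.degrees(np.arctan2(d[1],d[0])))
```

```text
[ 533.79935801 -180.27310218  200.56968091] [516.08070454 -99.59587624 393.20284879]
[ 542.79707311 -146.30378523] [ 569.31272288 -274.41110603] 130.82264835730697 39.96924829203928 40.554896443756284
yaw 101.69395257237531 centre [ 556.054898   -210.35744563]
[206.64423899 278.65473289]
[197.51801211 325.99163912]
25 [ 564.24562439 -249.9300008 ]
rot [0.04 0.02 0.91] shift [-74.62  14.51   0.6 ]
35 [ 562.21878499 -240.13755871]
rot [0.04 0.02 0.91] shift [-64.62  14.67   0.6 ]
```

{"api": "send_rows", "payload": {"targets": [[[0,0,0.9,-37,6,15,-1],[0,0,0.9,-74,12.5,30,-1],[0,0,0.9,-74,12.5,70,-1],[0,0,0.9,-74,12.5,110,-1],[0,0,0.9,-74,12.5,140,-1]]]}}

```text
time: 3.88
tool_pos: [561.2, -250.0, 57.5]
tcp_rot: [-3.14, -0.001, 1.774]
contact_force: [-0.3, 0.6, -0.1]
grip_width: 91.8
```

Run:
```python
from h import *
print(cur()[0])
m=camera_model("wrist");im=capture("wrist")
cv2.imwrite("pics/w3.png",im[:,:,::-1])
print(cur()[0],cur()[2]['tcp_rot'])
```

```text
[ 561.23566055 -250.04427902   57.4610277 ]
[ 558.11892062 -247.98868253   51.73456401] [-3.13315716 -0.00797746  1.77405825]
```

View pics/w3.png

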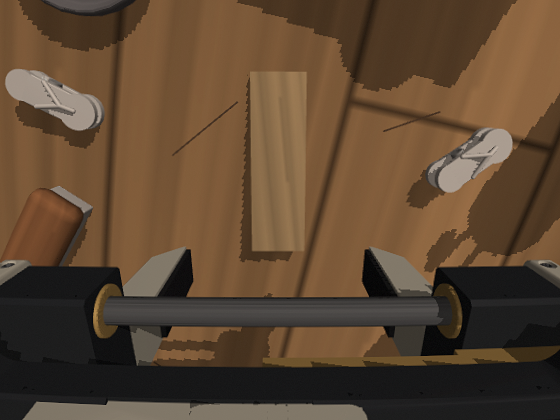

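{"api": "send_rows", "payload": {"targets": [[[0,0,0,0,0,20,-1],[0,0,0,0,0,20,-1],[0,0,0,0,0,20,-1]]]}}

```text
time: 4.18
tool_pos: [562.3, -250.3, 40.8]
tcp_rot: [-3.141, -0.0, 1.774]
contact_force: [-0.0, 0.1, 0.5]
grip_width: 92.0
```

Run:
```python
from h import *
p,R,o=cur();print(p,o['tcp_rot'])
m=camera_model("wrist");im=capture("wrist")
print(proj("wrist",p,m))
print("heel",[onz("wrist",q,20,m).round(1) for q in ((250,250),(250,306))],"of last pic")
cv2.imwrite("pics/w4.png",im[:,:,::-1])
print(cur()[0],cur()[2]['tcp_rot'])
```

```text
[ 562.31534519 -250.25565329   40.76407421] [-3.14140670e+00 -3.21096645e-04  1.77447960e+00]
[239.8521331  276.10071096]
heel [array([ 547.5, -270.4,   20. ]), array([ 586.5, -262.4,   20. ])] of last pic
[ 563.01454128 -250.80899858   41.74563404] [3.14007643e+00 1.24566654e-03 1.77434553e+00]
```

View pics/w4.png

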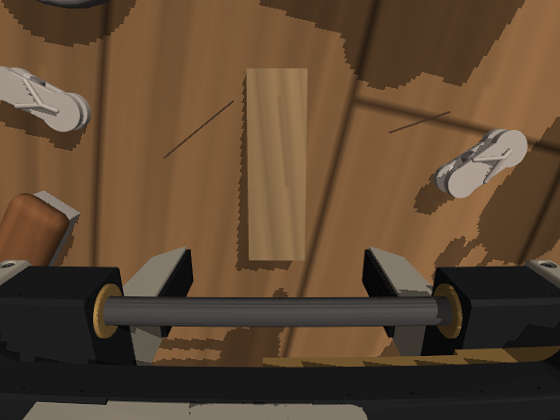

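{"api": "send_rows", "payload": {"targets": [[[0,0,0,0,0,18,-1],[0,0,0,0,0,34,-1],[0,0,0,0,0,36,-1],[0,0,0,0,0,36,-1]]]}}

```text
time: 4.57
tool_pos: [562.5, -250.9, 4.9]
tcp_rot: [3.141, 0.0, 1.774]
contact_force: [-0.4, -0.3, -0.8]
grip_width: 91.6
```

{"api": "send_rows", "payload": {"targets": [[[0,0,0,0,0,0,1],[0,0,0,0,0,0,1],[0,0,0,0,0,0,1],[0,0,0,0,0,0,1],[0,0,0,0,0,0,1]]]}}

```text
time: 4.98
tool_pos: [562.4, -251.0, 4.5]
tcp_rot: [3.141, 0.0, 1.774]
contact_force: [-0.1, 0.2, 0.3]
grip_width: 63.0
```

{"api": "send_rows", "payload": {"targets": [[[0,0,0,0,0,0,1],[0,0,0,0,0,0,1],[0,0,0,0,0,0,1],[0,0,0,0,0,0,1],[0,0,0,0,0,0,1]]]}}

```text
time: 5.4
tool_pos: [562.2, -250.9, 3.8]
tcp_rot: [-3.142, -0.0, 1.774]
contact_force: [-0.0, 0.6, -0.7]
grip_width: 29.6
```

{"api": "send_rows", "payload": {"targets": [[[0,0,0,0,0,0,1],[0,0,0,0,0,-20,1],[0,0,0,0,0,-50,1],[0,0,0,0,0,-60,1]]]}}

```text
time: 5.73
tool_pos: [563.8, -251.8, 67.4]
tcp_rot: [3.138, 0.003, 1.774]
contact_force: [1.3, -0.9, 1.0]
grip_width: 3.3
```

Run:
```python
from h import *
p,R,o=cur();print(p,o['tcp_rot'],o['grip_width'])
m=camera_model("wrist");im=capture("wrist")
cv2.imwrite("pics/w5.png",im[:,:,::-1])
```

```text
[ 563.8276173  -251.80328578   67.35894956] [3.13790665 0.0031943  1.7736006 ] 3.349519350958773
```

View pics/w5.png

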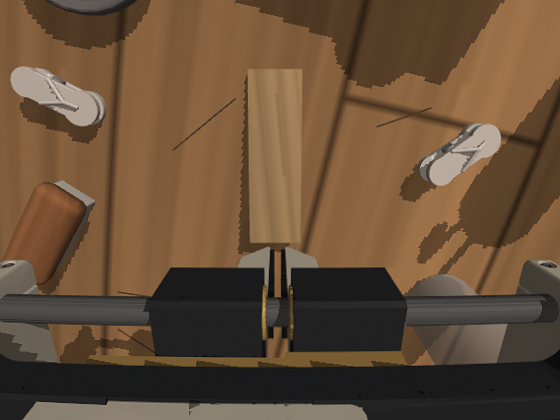

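Run:
```python
from h import *
p,R,o=cur();print(p)
m=camera_model("wrist");im=capture("wrist")
cv2.imwrite("pics/w6.png",im[:,:,::-1])
print("now heel",[onz("wrist",q,20,m).round(1) for q in ((242.5,249),(242.5,301))], "tip",[onz("wrist",q,2.5,m).round(1) for q in ((70,249),(69,302))])
print(proj("wrist",p,m),proj("wrist",p+[0,0,20],m),m['world_to_cam'])
t=capture("top");cv2.imwrite("pics/top1.png",cv2.resize(t[130:300,230:400],None,fx=3.5,fy=3.5)[:,:,::-1])
print("top orig heel",onz("top",(200.4,326.5),20), "tip",onz("top",(208,279.6),2.5))
```

```text
[ 564.51511119 -252.23053105   68.3440898 ]
now heel [array([ 548.2, -279.3,   20. ]), array([ 588.8, -271. ,   20. ])] tip [array([ 524.1, -152.1,    2.5]), array([ 561.9, -143.6,    2.5])]
[239.89903641 276.08317754] [253.75140904 276.21514096] [[ 9.79533560e-01  2.01158325e-01  7.02378367e-03 -5.03411975e+02]
 [-1.89292340e-01  9.32493315e-01 -3.07611164e-01  3.42771758e+02]
 [-6.84281780e-02  2.99985910e-01  9.51486226e-01 -1.59340404e+02]
 [ 0.00000000e+00  0.00000000e+00  0.00000000e+00  1.00000000e+00]]
top orig heel [ 561.44391965 -275.91231797   20.        ] tip [ 539.10698645 -149.00037509    2.5       ]
```

View pics/top1.png

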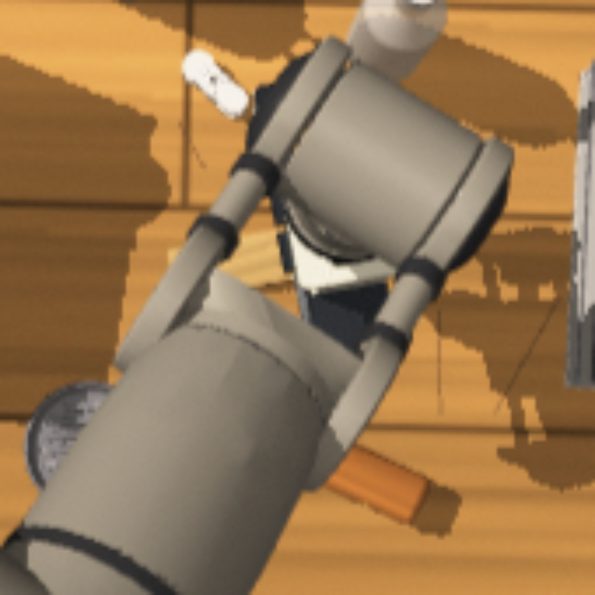

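View pics/w6.png

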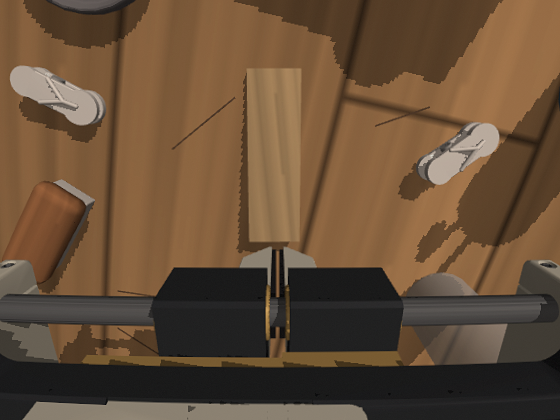

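Run:
```python
import cv2
im=cv2.imread("pics/w6.png");cv2.imwrite("pics/w6z.png",cv2.resize(im[215:295,225:330],None,fx=7,fy=7,interpolation=2))
im=cv2.imread("pics/w4.png");cv2.imwrite("pics/w4z.png",cv2.resize(im[200:360,120:430],None,fx=2.5,fy=2.5,interpolation=2))
```

```text
(no output)
```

View pics/w6z.png

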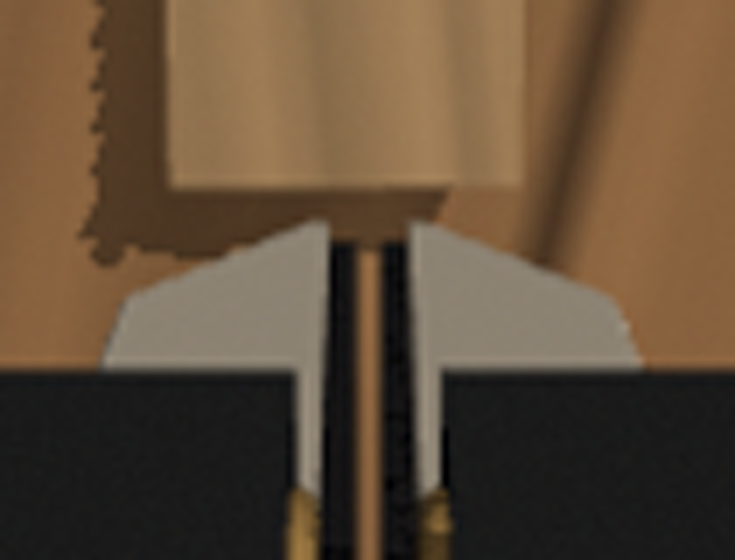

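View pics/w4z.png

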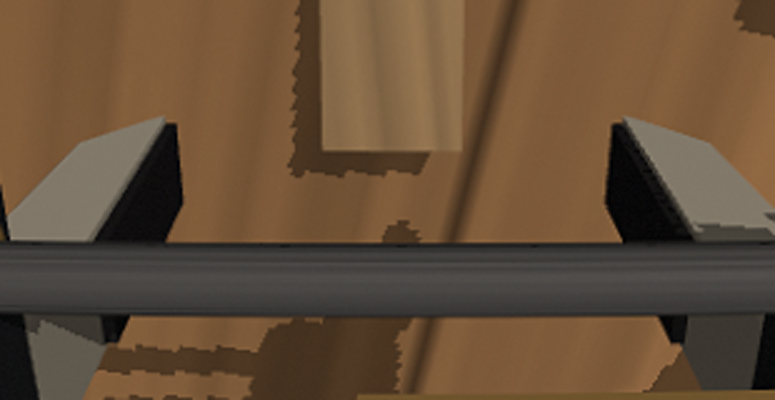

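Run:
```python
from h import *
p,R,o=cur();print(p)
im=capture("scene").copy()
for dz,c in((0,(255,0,0)),(32,(0,255,0)),(-p[2],(0,0,255))):
    q=proj("scene",p+[0,0,dz]);print(q);cv2.drawMarker(im,(int(round(q[1])),int(round(q[0]))),c,0,5,1)
cv2.imwrite("pics/s1.png",cv2.resize(im[130:300,140:320],None,fx=4,fy=3.5,interpolation=2)[:,:,::-1])
```

```text
[ 562.58153565 -251.10747293   64.35153859]
[239.57542057 222.58424523]
[229.83174639 221.62050551]
[258.22610881 224.42882264]
```

View pics/s1.png

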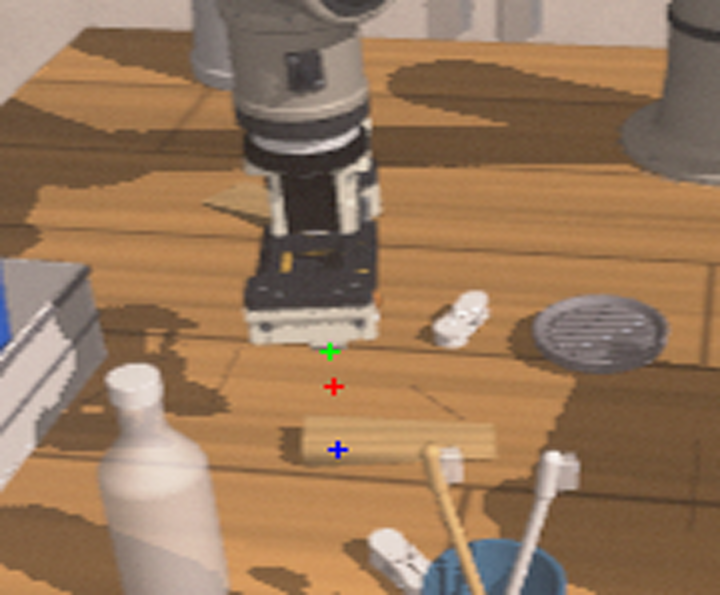

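{"api": "send_rows", "payload": {"targets": [[[0,0,0,0,0,0,-1],[0,0,0,0,0,0,-1],[0,0,0,0,0,10,-1],[0,0,0,0,0,20,-1],[0,0,0,0,0,30,-1]]]}}

```text
time: 6.35
tool_pos: [561.7, -250.6, 32.0]
tcp_rot: [-3.141, -0.001, 1.774]
contact_force: [0.7, -0.0, -0.3]
grip_width: 29.5
```

{"api": "send_rows", "payload": {"targets": [[[0,0,0,0,0,10,-1],[0,0,0,0,0,20,-1],[0,0,0,0,0,30,-1],[0,0,0,0,0,35,-1],[0,0,0,0,0,35,-1]]]}}

```text
time: 6.77
tool_pos: [561.3, -250.4, -2.9]
tcp_rot: [-3.14, -0.002, 1.774]
contact_force: [-0.5, 0.5, -0.7]
grip_width: 62.6
```

Run:
```python
from h import *
p,R,o=cur();print(p,o['contact_force'],o['grip_width'])
m=camera_model("wrist");im=capture("wrist")
cv2.imwrite("pics/w7.png",im[:,:,::-1])
im=capture("scene")
cv2.imwrite("pics/s2.png",cv2.resize(im[130:300,140:320],None,fx=4,fy=3.5,interpolation=2)[:,:,::-1])
```

```text
[ 561.3000064  -250.35316997   -2.91027289] [-0.47585297  0.51182774 -0.71856237] 62.61296240950954
```

View pics/w7.png

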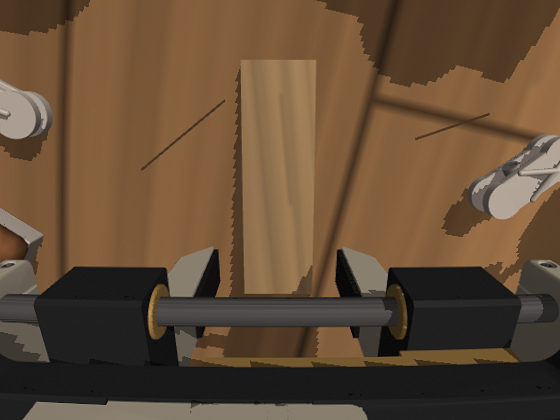

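View pics/s2.png

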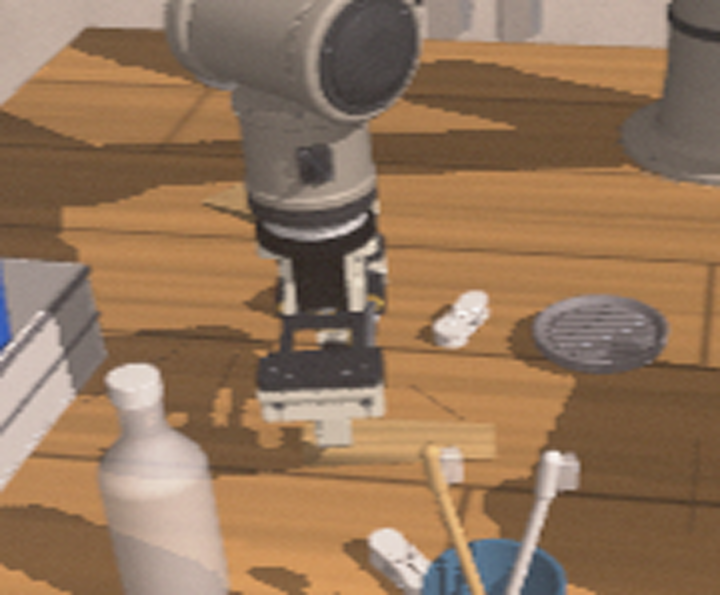

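{"api": "send_rows", "payload": {"targets": [[[0,0,0,0,0,6,-1],[0,0,0,0,0,11,-1],[0,0,0,0,0,15,-1],[0,0,0,0,0,18,-1],[0,0,0,0,0,18,-1]]]}}

```text
time: 7.28
tool_pos: [561.7, -250.6, -19.9]
tcp_rot: [-3.141, -0.001, 1.774]
contact_force: [0.1, 0.3, -0.9]
grip_width: 91.6
```

{"api": "send_rows", "payload": {"targets": [[[0,0,0,0,0,2,-1],[0,0,0,0,0,3,-1],[0,0,0,0,0,4,-1],[0,0,0,0,0,4,-1]]]}}

```text
time: 7.62
tool_pos: [562.2, -250.9, -23.2]
tcp_rot: [-3.142, -0.0, 1.774]
contact_force: [-0.2, 0.0, 0.2]
grip_width: 92.0
```

Run:
```python
from h import *
p,R,o=cur();print(p,o['contact_force'],o['grip_width'])
im=capture("scene")
cv2.imwrite("pics/s3.png",cv2.resize(im[200:290,170:290],None,fx=6,fy=6,interpolation=2)[:,:,::-1])
```

```text
[ 562.15340029 -250.87855031  -23.20417653] [-0.19193869  0.02343894  0.18091761] 91.97393849134545
```

View pics/s3.png

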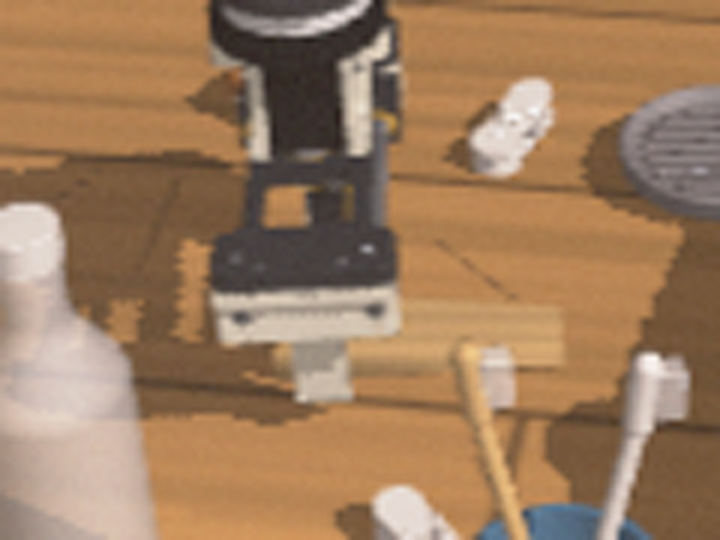

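{"api": "send_rows", "payload": {"targets": [[[0,0,0,0,0,2,-1],[0,0,0,0,0,4,-1],[0,0,0,0,0,4,1],[0,0,0,0,0,4,1],[0,0,0,0,0,4,1]]]}}

```text
time: 8.08
tool_pos: [562.2, -250.9, -27.1]
tcp_rot: [3.142, -0.0, 1.773]
contact_force: [0.3, 0.1, 0.3]
grip_width: 76.4
```

{"api": "send_rows", "payload": {"targets": [[[0,0,0,0,0,0,1],[0,0,0,0,0,0,1],[0,0,0,0,0,0,1],[0,0,0,0,0,0,1],[0,0,0,0,0,0,1]]]}}

```text
time: 8.5
tool_pos: [562.2, -250.9, -27.1]
tcp_rot: [3.142, -0.0, 1.774]
contact_force: [0.2, 0.0, 0.4]
grip_width: 42.8
```

{"api": "send_rows", "payload": {"targets": [[[0,0,0,0,0,0,1],[0,0,0,0,0,0,1]]]}}

```text
time: 8.67
tool_pos: [562.2, -250.9, -27.1]
tcp_rot: [3.141, -0.0, 1.774]
contact_force: [-0.1, 0.0, 0.7]
grip_width: 39.9
```

{"api": "send_rows", "payload": {"targets": [[[0,0,0,0,0,0,1],[0,0,0,0,0,-20,1],[0,0,0,0,0,-45,1],[0,0,0,0,0,-50,1],[0,0,0,0,0,-50,1]]]}}

```text
time: 9.08
tool_pos: [563.5, -251.7, 24.8]
tcp_rot: [3.138, 0.003, 1.774]
contact_force: [0.1, 0.1, -0.9]
grip_width: 39.6
```

Run:
```python
from h import *
p,R,o=cur();print(p,o['contact_force'],o['grip_width'])
m=camera_model("wrist");im=capture("wrist")
cv2.imwrite("pics/w8.png",im[:,:,::-1])
b=np.array([np.cos(np.radians(81.5)),np.sin(np.radians(81.5))]);F=np.array([505,131])-10*b
t=F-135*b;print(F,t);rows([*t,p[2]],81.5)
```

```text
[ 563.49566824 -251.66216643   24.78250257] [ 0.0915459   0.13186124 -0.89388804] 39.55700475784487
[503.52190589 121.10984137] [483.56763539 -12.40730019]
rot [ 0.07  0.04 20.12] shift [249.69 -29.24  -1.79]
```

View pics/w8.png

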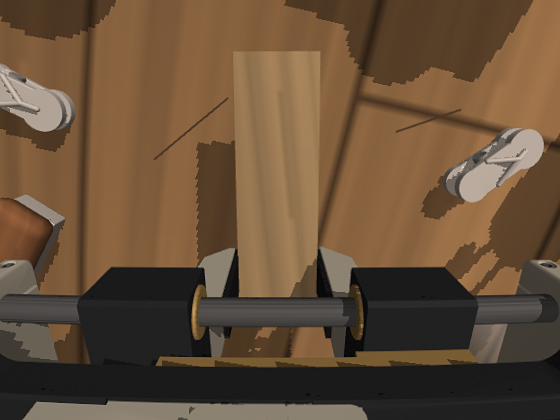

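{"api": "send_rows", "payload": {"targets": [[[0,0,4,30,-3,0,1],[0,0,8,60,-7,0,1],[0,0,12,90,-10,0,1],[0,0,16,120,-14,0,1],[0,0,20,150,-17,0,1]]]}}

```text
time: 9.55
tool_pos: [513.5, -105.9, 21.4]
tcp_rot: [-3.139, -0.001, 1.421]
contact_force: [-0.4, 0.1, -0.0]
grip_width: 39.5
```

Run:
```python
from h import *
rows([483.6,-12.4,23],81.5)
```

```text
rot [-0.16 -0.04 -0.11] shift [ 87.93 -43.53  -1.47]
```

{"api": "send_rows", "payload": {"targets": [[[0,0,0,30,-15,0,1],[0,0,0,60,-30,0,1],[0,0,0,82,-41,0,1],[0,0,0,88,-44,0,1],[0,0,0,88,-44,0,1]]]}}

```text
time: 9.97
tool_pos: [483.2, -12.3, 21.9]
tcp_rot: [-3.139, -0.0, 1.427]
contact_force: [0.2, -0.4, -0.5]
grip_width: 39.5
```

{"api": "send_rows", "payload": {"targets": [[[0,0,0,0,0,0,1],[0,0,0,0,0,0,1]]]}}

```text
time: 10.13
tool_pos: [485.2, -15.0, 22.6]
tcp_rot: [3.141, 0.0, 1.424]
contact_force: [0.3, -0.3, 0.1]
grip_width: 39.4
```

Run:
```python
from h import *
p,R,o=cur();print(p,o['tcp_rot'],o['contact_force'],o['grip_width'])
rows([483.6,-12.4,23],81.5)
m=camera_model("wrist");im=capture("wrist")
cv2.imwrite("pics/w9.png",im[:,:,::-1])
# expected leg bottom in wrist view
yaw=np.radians(-8.5);a=np.array([np.cos(yaw),np.sin(yaw)]);b=np.array([-a[1],a[0]])
lc=np.array([505,131])
print([proj("wrist",[*(lc+i*10*a-10*b),8],m).round(1) for i in(-1,1)])
```

```text
[485.19076804 -14.99817168  22.55081663] [3.14137526e+00 1.76595906e-04 1.42366496e+00] [ 0.28214191 -0.26181337  0.13725842] 39.38158111979304
rot [0.01 0.01 0.07] shift [ 2.34 -1.95 -0.45]
[array([  3.9, 255. ]), array([  4. , 290.5])]
```

View pics/w9.png

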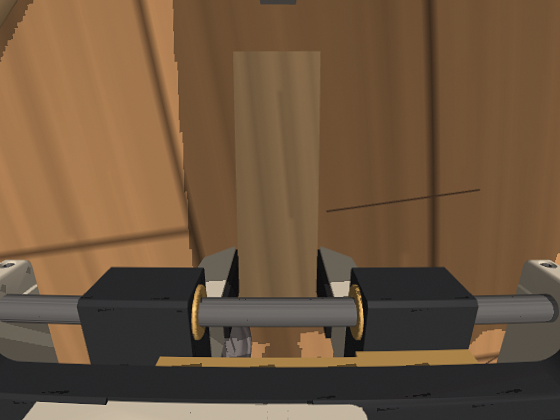

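{"api": "send_rows", "payload": {"targets": [[[0,0,0,0,0,20,1],[0,0,0,0,0,40,1],[0,0,0,0,0,47,1],[0,0,0,0,0,49,1],[0,0,0,0,0,49,1]]]}}

```text
time: 10.6
tool_pos: [484.5, -14.6, -26.3]
tcp_rot: [-3.14, -0.0, 1.423]
contact_force: [-0.6, 0.1, -0.6]
grip_width: 39.7
```

Run:
```python
from h import *
p,R,o=cur();print(p,o['tcp_rot'],o['contact_force'],o['grip_width'])
m=camera_model("wrist");im=capture("wrist")
cv2.imwrite("pics/w10.png",im[:,:,::-1])
s=capture("scene");cv2.imwrite("pics/s4.png",cv2.resize(s[150:320,200:400],None,fx=3.5,fy=3.5,interpolation=2)[:,:,::-1])
```

```text
[484.51897171 -14.62055164 -26.32800583] [-3.14049199e+00 -4.72029073e-05  1.42336831e+00] [-0.62034771  0.08253071 -0.5711574 ] 39.71463411186223
```

View pics/w10.png

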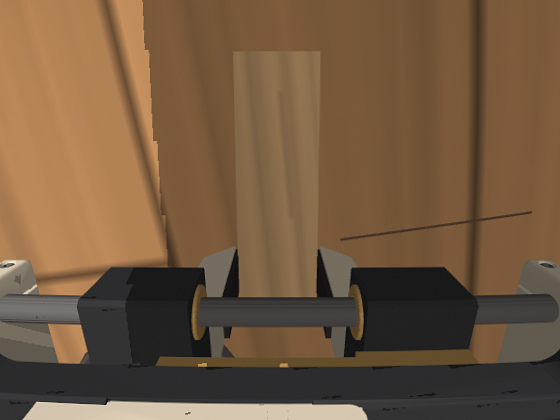

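View pics/s4.png

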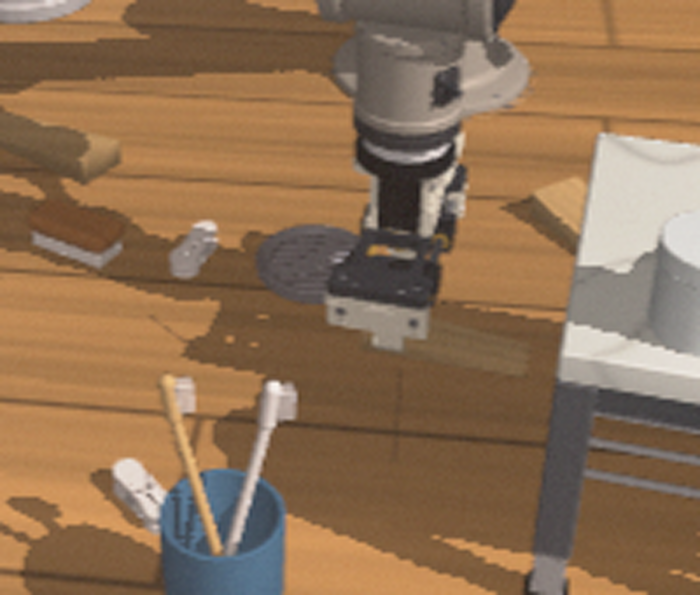

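Run:
```python
from h import *
p,R,o=cur();print(p,o['joint_positions'].round(3),o['tcp_rot'])
b=np.array([np.cos(np.radians(81.5)),np.sin(np.radians(81.5))]);F=np.array([506,131])-10*b
print("dist to face",(F-p[:2])@b, "lateral", (F-p[:2])@np.array([b[1],-b[0]]))
```

```text
[485.23198052 -14.47213213 -25.69052415] [-0.188  0.569  1.881  0.     0.691 -0.041] [ 3.14076515e+00 -4.89178330e-05  1.42373649e+00]
dist to face 136.94395508309398 lateral -0.962249467395487
```

Run:
```python
from h import *
p,R,o=cur();m=camera_model("wrist")
for q in ((51,234),(51,320)):
    w=onz("wrist",q,3,m);print(w.round(1),(R.T@(w-p)).round(1))
print(ray("wrist",(200,280),m)[0]-p, (R.T@(ray("wrist",(200,280),m)[0]-p)).round(1))
```

```text
[481.8  93.6   3. ] [106.4 -19.2 -28.7]
[520.9  87.8   3. ] [106.4  20.3 -28.7]
[ 12.3301577   81.7610598  192.67924103] [  82.7    0.4 -192.7]
```

{"api": "send_rows", "payload": {"targets": [[[0,0,0,6,0,0,1],[0,0,0,12,0,0,1],[0,0,0,17,0,0.5,1],[0,0,0,17,0,1,1],[0,0,0,17,0,1,1]]]}}

```text
time: 11.12
tool_pos: [487.2, 3.5, -27.0]
tcp_rot: [3.141, -0.0, 1.426]
contact_force: [0.3, -0.2, -0.5]
grip_width: 39.6
```

Release and rise straight up.

{"api": "send_rows", "payload": {"targets": [[[0,0,0,0,0,0,-1],[0,0,0,0,0,0,-1],[0,0,0,0,0,0,-1],[0,0,0,0,0,-5,-1],[0,0,0,0,0,-30,-1]]]}}

```text
time: 11.53
tool_pos: [484.6, 3.1, 0.7]
tcp_rot: [-3.135, -0.0, 1.424]
contact_force: [-0.5, 0.3, -0.5]
grip_width: 68.6
```

{"api": "send_rows", "payload": {"targets": [[[0,0,0,0,0,-20,1],[0,0,0,-20,0,-20,1],[0,0,0,-40,0,-20,1],[0,5,0,-50,0,-20,1],[0,10,0,-60,0,-20,1]]]}}

```text
time: 11.95
tool_pos: [479.2, -56.1, 24.1]
tcp_rot: [3.138, -0.178, 1.428]
contact_force: [-0.3, -0.7, -1.4]
grip_width: 44.0
```

Run:
```python
from h import *
p,R,o=cur();print(p,o['tcp_rot'],o['joint_positions'].round(2),o['grip_width'])
m=camera_model("wrist");im=capture("wrist")
cv2.imwrite("pics/w11.png",im[:,:,::-1])
yaw=np.radians(-8.5);a=np.array([np.cos(yaw),np.sin(yaw)]);b=np.array([-a[1],a[0]])
lc=np.array([505,131])
print([proj("wrist",[*(lc+i*10*a-10*b),8],m).round(1) for i in(-1,1)])
```

```text
[479.15017316 -56.13165157  24.06998555] [ 3.13819466 -0.17793808  1.42769497] [-0.4   0.49  1.85  0.23  0.85 -0.42] 44.02884112425626
[array([-43. , 258.2]), array([-42.8, 289.8])]
```

View pics/w11.png

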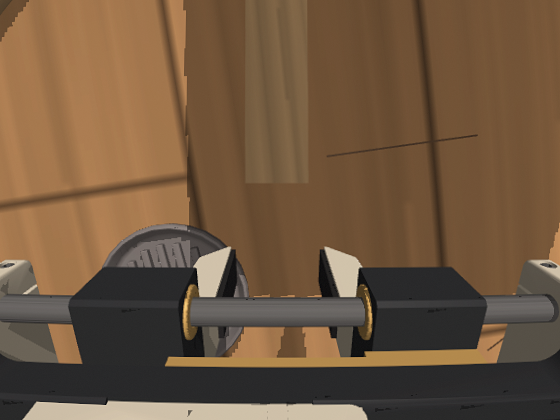

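```bash
cat >> h.py <<'E'
B=np.array([np.cos(np.radians(81.5)),np.sin(np.radians(81.5)),0])
def trows(p,tilt=25,yaw=81.5):
    p0,R,_=cur()
    z=B*np.sin(np.radians(tilt))-np.array([0,0,1])*np.cos(np.radians(tilt))
    y=np.array([B[1],-B[0],0]);x=np.cross(y,z);Rt=np.c_[x,y,z]
    print("rot",np.degrees(Ro.from_matrix(R.T@Rt).as_rotvec()).round(2),"shift",(R.T@(np.asarray(p)-p0)).round(2))
E
python3 - <<'E'
from h import *
print(cur()[0]);trows([480,-45,24])
E
```

```text
[479.27769077 -60.65589142  23.55372522]
rot [ 0.21 14.59  0.16] shift [15.42 -1.57  2.37]
```

{"api": "send_rows", "payload": {"targets": [[[0,5,0,0,-1,0,1],[0,10,0,0,-1,0,1],[0.2,14.6,0.2,0,-1.5,0,1],[0.2,14.6,0.2,0,-1.5,0,1],[0.2,14.6,0.2,0,-1.5,0,1]]]}}

```text
time: 12.42
tool_pos: [476.6, -57.3, 22.6]
tcp_rot: [-3.135, -0.428, 1.417]
contact_force: [0.3, 0.5, -0.8]
grip_width: 7.0
```

Run:
```python
from h import *
o=cur()[2];print(cur()[0],o['tcp_rot'],o['grip_width'],o['contact_force']);trows([480.6,-42,-22])
```

```text
[476.62100141 -57.34213132  22.59232172] [-3.13547665 -0.42811527  1.416956  ] 6.969783016054924 [ 0.29286798  0.50440455 -0.83052647]
rot [-0.22  0.47 -0.29] shift [-4.17  1.87 47.1 ]
```

{"api": "send_rows", "payload": {"targets": [[[0,0.5,0,-2,2,12,1],[0,0.5,0,-4,2,26,1],[0,0.5,0,-4,2,38,1],[0,0.5,0,-4,2,44,1],[0,0.5,0,-4,2,44,1]]]}}

```text
time: 12.83
tool_pos: [480.0, -40.1, -19.9]
tcp_rot: [-3.134, -0.438, 1.421]
contact_force: [-0.5, -0.1, 0.6]
grip_width: 0.6
```

Run:
```python
from h import *
o=cur()[2];print(cur()[0],o['tcp_rot'],o['grip_width'],o['contact_force']);trows([480.6,-42,-22])
m=camera_model("wrist");im=capture("wrist")
cv2.imwrite("pics/w12.png",im[:,:,::-1])
s=capture("scene");cv2.imwrite("pics/s5.png",cv2.resize(s[150:320,200:400],None,fx=3.5,fy=3.5,interpolation=2)[:,:,::-1])
```

```text
[479.98192989 -40.05467197 -19.89091464] [-3.13403821 -0.43845289  1.42142867] 0.5725567345200869 [-0.46402471 -0.09309982  0.55342362]
rot [-0.41 -0.12 -0.05] shift [-2.55  0.91  1.13]
```

View pics/w12.png

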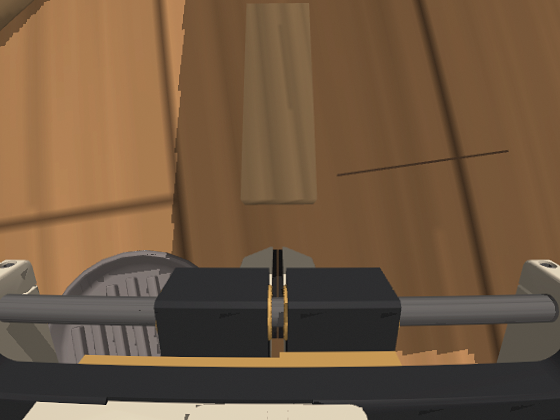

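View pics/s5.png

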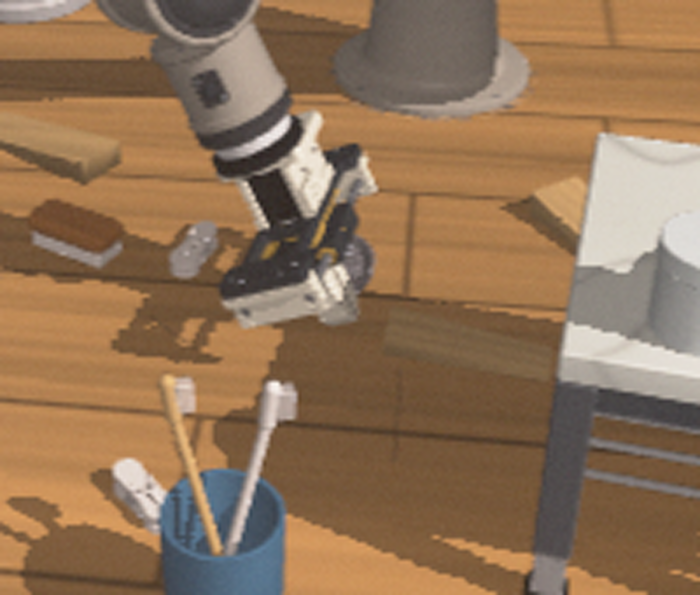

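{"api": "send_rows", "payload": {"targets": [[[0,0,0,5,0,1.7,1],[0,0,0,10,0,3.7,1],[0,0,0,14,0,5.4,1],[0,0,0,14,0,5.4,1]]]}}

```text
time: 13.27
tool_pos: [483.1, -26.3, -17.3]
tcp_rot: [-3.137, -0.438, 1.421]
contact_force: [0.3, -0.2, 0.7]
grip_width: 0.6
```

Run:
```python
from h import *
o=cur()[2];print(cur()[0],o['tcp_rot'],o['contact_force'])
m=camera_model("wrist");im=capture("wrist")
cv2.imwrite("pics/w13.png",im[:,:,::-1])
```

```text
[483.11761289 -26.25452341 -17.31475617] [-3.13714078 -0.43822519  1.42117062] [ 0.31831244 -0.2367947   0.73214442]
```

View pics/w13.png

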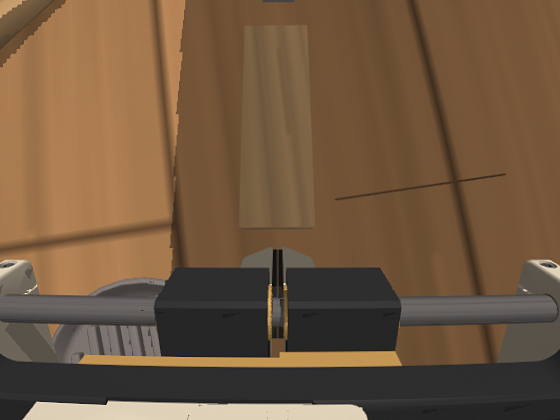

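{"api": "send_rows", "payload": {"targets": [[[0,0,0,3,0,2.6,1],[0,0,0,6.4,0,5.2,1],[0,0,0,10,0,6.9,1],[0,0,0,13.7,0,8.6,1],[0,0,0,13.7,0,8.6,1]]]}}

```text
time: 13.73
tool_pos: [485.3, -10.4, -19.7]
tcp_rot: [-3.136, -0.439, 1.421]
contact_force: [0.3, -0.4, -0.3]
grip_width: 0.3
```

Run:
```python
from h import *
o=cur()[2];print(cur()[0],o['tcp_rot'],o['contact_force'])
m=camera_model("wrist");im=capture("wrist")
cv2.imwrite("pics/w14.png",im[:,:,::-1])
```

```text
[485.26622947 -10.41995033 -19.71674658] [-3.1362251  -0.43853052  1.42056661] [ 0.34503037 -0.39306606 -0.28849898]
```

View pics/w14.png

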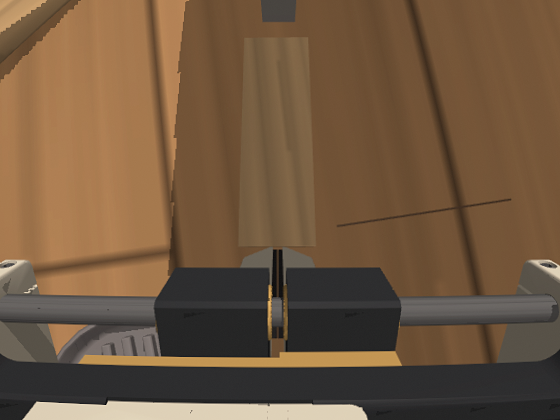

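{"api": "send_rows", "payload": {"targets": [[[0,0,0,3.6,0,1.7,1],[0,0,0,7.2,0,3.4,1],[0,0,0,10.8,0,5.1,1],[0,0,0,14.4,0,6.8,1],[0,0,0,14.4,0,6.8,1]]]}}

```text
time: 14.2
tool_pos: [487.6, 5.3, -19.7]
tcp_rot: [-3.136, -0.439, 1.421]
contact_force: [0.5, -0.4, 0.4]
grip_width: 0.4
```

Run:
```python
from h import *
o=cur()[2];print(cur()[0],o['tcp_rot'],o['contact_force'])
m=camera_model("wrist");im=capture("wrist")
cv2.imwrite("pics/w15.png",im[:,:,::-1])
```

```text
[487.64559573   5.34964973 -19.71705962] [-3.13636139 -0.43853098  1.42070712] [ 0.48187823 -0.43918924  0.3960361 ]
```

View pics/w15.png

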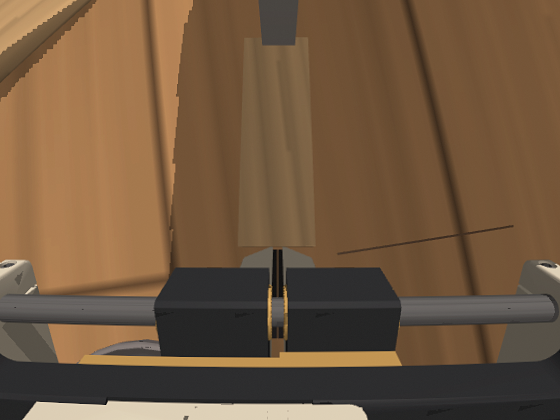

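{"api": "send_rows", "payload": {"targets": [[[0,0,0,1.4,0,0.6,1],[0,0,0,2.7,0,1.3,1],[0,0,0,4.1,0,1.9,1],[0,0,0,5.4,0,2.5,1],[0,0,0,5.4,0,2.5,1]]]}}

```text
time: 14.67
tool_pos: [488.7, 10.6, -19.7]
tcp_rot: [-3.137, -0.438, 1.42]
contact_force: [-0.1, -0.1, 0.2]
grip_width: 0.7
```

{"api": "send_rows", "payload": {"targets": [[[0,0,0,0.9,0,0.4,1],[0,0,0,1.8,0,0.8,1],[0,0,0,2.7,0,1.3,1],[0,0,0,2.7,0,1.3,1]]]}}

```text
time: 15.0
tool_pos: [489.1, 13.5, -19.7]
tcp_rot: [-3.137, -0.438, 1.42]
contact_force: [-0.0, -0.6, -1.0]
grip_width: 0.6
```

{"api": "send_rows", "payload": {"targets": [[[0,0,0,0.9,0,0.4,1],[0,0,0,1.8,0,0.8,1],[0,0,0,2.7,0,1.3,1],[0,0,0,2.7,0,1.3,1]]]}}

```text
time: 15.33
tool_pos: [489.5, 16.5, -19.8]
tcp_rot: [-3.137, -0.438, 1.42]
contact_force: [-0.2, -0.5, -0.1]
grip_width: 0.5
```

{"api": "send_rows", "payload": {"targets": [[[0,0,0,0.9,0,0.4,1],[0,0,0,1.8,0,0.8,1],[0,0,0,1.8,0,0.8,1]]]}}

```text
time: 15.58
tool_pos: [489.8, 18.4, -19.8]
tcp_rot: [-3.137, -0.438, 1.42]
contact_force: [0.5, 0.4, -0.6]
grip_width: 0.3
```

{"api": "send_rows", "payload": {"targets": [[[0,0,0,0.9,0,0.4,1],[0,0,0,1.8,0,0.8,1],[0,0,0,1.8,0,0.8,1]]]}}

```text
time: 15.83
tool_pos: [490.1, 20.3, -19.7]
tcp_rot: [-3.137, -0.438, 1.42]
contact_force: [0.1, -0.8, 0.2]
grip_width: 0.3
```

Run:
```python
from h import *
o=cur()[2];print(cur()[0],o['tcp_rot'],o['contact_force'])
m=camera_model("wrist");im=capture("wrist")
cv2.imwrite("pics/w16.png",cv2.resize(im[0:270,200:360],None,fx=4,fy=2.2,interpolation=2)[:,:,::-1])
yaw=np.radians(-8.5);a=np.array([np.cos(yaw),np.sin(yaw)]);b=np.array([-a[1],a[0]])
lc=np.array([505.5,131])
for z in (4.5,8,12): print(z,[proj("wrist",[*(lc+i*10*a-10*b),z],m).round(1) for i in(-1,1)])
```

```text
[490.14858211  20.34407889 -19.68535979] [-3.13670745 -0.43828224  1.42017011] [ 0.13417648 -0.75896976  0.18015968]
4.5 [array([ 70.5, 257.5]), array([ 70.4, 290.5])]
8 [array([ 67.4, 257.2]), array([ 67.3, 290.7])]
12 [array([ 63.6, 256.8]), array([ 63.5, 290.9])]
```

View pics/w16.png

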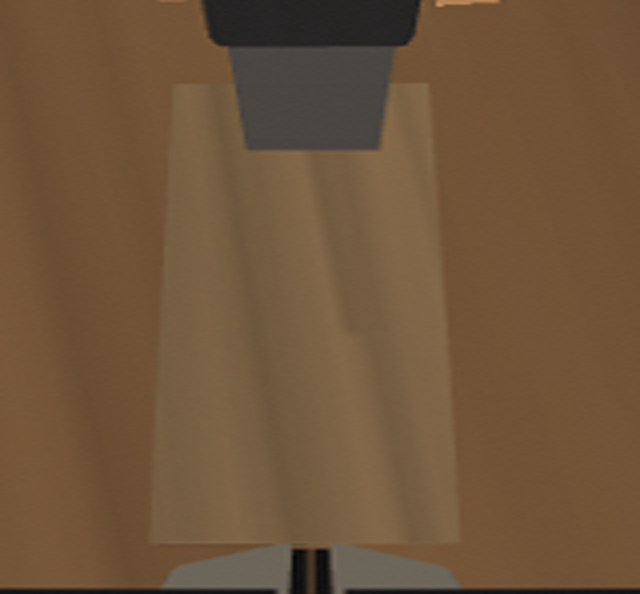

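{"api": "send_rows", "payload": {"targets": [[[0,0,0,0.9,0,0.4,1],[0,0,0,1.8,0,0.8,1],[0,0,0,2.7,0,1.3,1],[0,0,0,2.7,0,1.3,1]]]}}

```text
time: 16.22
tool_pos: [490.6, 23.3, -19.8]
tcp_rot: [-3.137, -0.438, 1.42]
contact_force: [-0.1, -1.0, -0.3]
grip_width: 0.4
```

{"api": "send_rows", "payload": {"targets": [[[0,0,0,0.9,0,0.4,1],[0,0,0,1.8,0,0.8,1],[0,0,0,2.7,0,1.3,1],[0,0,0,2.7,0,1.3,1]]]}}

```text
time: 16.55
tool_pos: [491.0, 26.3, -19.8]
tcp_rot: [-3.137, -0.438, 1.42]
contact_force: [0.9, -0.5, 0.3]
grip_width: 0.5
```

{"api": "send_rows", "payload": {"targets": [[[0,0,0,0.9,0,0.4,1],[0,0,0,1.8,0,0.8,1],[0,0,0,1.8,0,0.8,1]]]}}

```text
time: 16.8
tool_pos: [491.3, 28.2, -19.7]
tcp_rot: [-3.137, -0.438, 1.42]
contact_force: [0.2, 0.6, -0.3]
grip_width: 0.3
```

{"api": "send_rows", "payload": {"targets": [[[0,0,0,0.9,0,0.4,1],[0,0,0,1.8,0,0.8,1],[0,0,0,1.8,0,0.8,1]]]}}

```text
time: 17.05
tool_pos: [491.6, 30.1, -19.7]
tcp_rot: [-3.137, -0.438, 1.42]
contact_force: [0.2, -0.9, -0.2]
grip_width: 0.3
```

{"api": "send_rows", "payload": {"targets": [[[0,0,0,0.9,0,0.4,1],[0,0,0,1.8,0,0.8,1],[0,0,0,1.8,0,0.8,1]]]}}

```text
time: 17.3
tool_pos: [491.9, 32.1, -19.6]
tcp_rot: [-3.137, -0.438, 1.42]
contact_force: [-0.1, 0.7, -0.4]
grip_width: 0.8
```

{"api": "send_rows", "payload": {"targets": [[[0,0,0,0.9,0,0.4,1],[0,0,0,1.8,0,0.8,1],[0,0,0,1.8,0,0.8,1]]]}}

```text
time: 17.55
tool_pos: [492.2, 34.0, -19.6]
tcp_rot: [-3.137, -0.438, 1.42]
contact_force: [1.3, -0.3, -0.4]
grip_width: 0.2
```

{"api": "send_rows", "payload": {"targets": [[[0,0,0,0.9,0,0.4,1],[0,0,0,1.8,0,0.8,1],[0,0,0,1.8,0,0.8,1]]]}}

```text
time: 17.8
tool_pos: [492.7, 35.4, -19.6]
tcp_rot: [-3.138, -0.437, 1.42]
contact_force: [-0.2, -2.9, -0.7]
grip_width: 0.8
```

{"api": "send_rows", "payload": {"targets": [[[0,0,0,0.5,0,0.2,1],[0,0,0,0.5,0,0.2,1],[0,0,0,0.5,0,0.2,1]]]}}

```text
time: 18.05
tool_pos: [492.8, 35.8, -19.6]
tcp_rot: [-3.137, -0.437, 1.42]
contact_force: [-2.1, -4.5, -1.2]
grip_width: 0.3
```

Run:
```python
from h import *
o=cur()[2];print(cur()[0],o['contact_force'])
im=capture("wrist")
cv2.imwrite("pics/w17.png",cv2.resize(im[0:270,200:360],None,fx=4,fy=2.2,interpolation=2)[:,:,::-1])
```

```text
[492.80453257  35.84538592 -19.60483773] [-2.13019763 -4.47673373 -1.20829036]
```

View pics/w17.png

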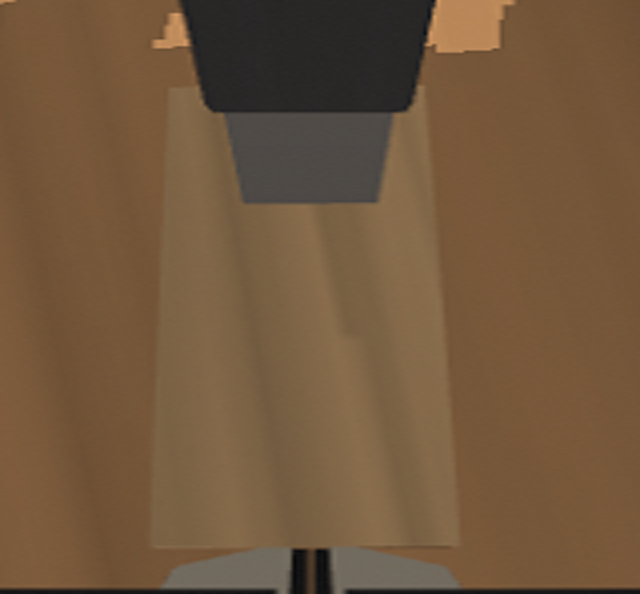

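{"api": "send_rows", "payload": {"targets": [[[0,0,0,0.5,0,0.2,1],[0,0,0,0.5,0,0.2,1],[0,0,0,0.5,0,0.2,1]]]}}

```text
time: 18.35
tool_pos: [492.9, 36.2, -19.6]
tcp_rot: [-3.138, -0.437, 1.42]
contact_force: [-0.9, -5.5, -1.2]
grip_width: 0.2
```

{"api": "send_rows", "payload": {"targets": [[[0,0,0,0.5,0,0.2,1],[0,0,0,0.9,0,0.4,1],[0,0,0,0.9,0,0.4,1]]]}}

```text
time: 18.6
tool_pos: [493.2, 36.6, -19.7]
tcp_rot: [-3.138, -0.436, 1.42]
contact_force: [-0.1, -8.9, -1.2]
grip_width: 0.3
```

{"api": "send_rows", "payload": {"targets": [[[0,0,0,0.5,0,0.2,1],[0,0,0,0.9,0,0.4,1],[0,0,0,0.9,0,0.4,1]]]}}

```text
time: 18.85
tool_pos: [493.6, 37.1, -19.7]
tcp_rot: [-3.139, -0.435, 1.421]
contact_force: [-2.0, -11.5, 0.2]
grip_width: 0.3
```

{"api": "send_rows", "payload": {"targets": [[[0,0,0,0.5,0,0.2,1],[0,0,0,0.9,0,0.4,1],[0,0,0,0.9,0,0.4,1]]]}}

```text
time: 19.1
tool_pos: [493.9, 37.5, -19.7]
tcp_rot: [-3.14, -0.435, 1.421]
contact_force: [-2.3, -13.3, 0.9]
grip_width: 0.5
```

{"api": "send_rows", "payload": {"targets": [[[0,0,0,0.5,0,0.2,1],[0,0,0,0.7,0,0.3,1],[0,0,0,0.7,0,0.3,1],[0,0,0,0.7,0,0.3,1]]]}}

```text
time: 19.43
tool_pos: [494.2, 37.8, -19.7]
tcp_rot: [-3.14, -0.434, 1.421]
contact_force: [-3.7, -14.5, 1.0]
grip_width: 0.4
```

Run:
```python
from h import *
o=cur()[2];print(cur()[0],o['contact_force'],o['contact_force']@B)
im=capture("top");cv2.imwrite("pics/top2.png",cv2.resize(im[80:250,50:250],None,fx=4,fy=3.5,interpolation=2)[:,:,::-1])
print([d['location'] for d in place_of("leg_corner","top")])
```

```text
[494.15953302  37.76158195 -19.69265181] [ -3.71234526 -14.52459451   1.00287932] -14.913773950449604
[[212.0, 157.5]]
```

View pics/top2.png

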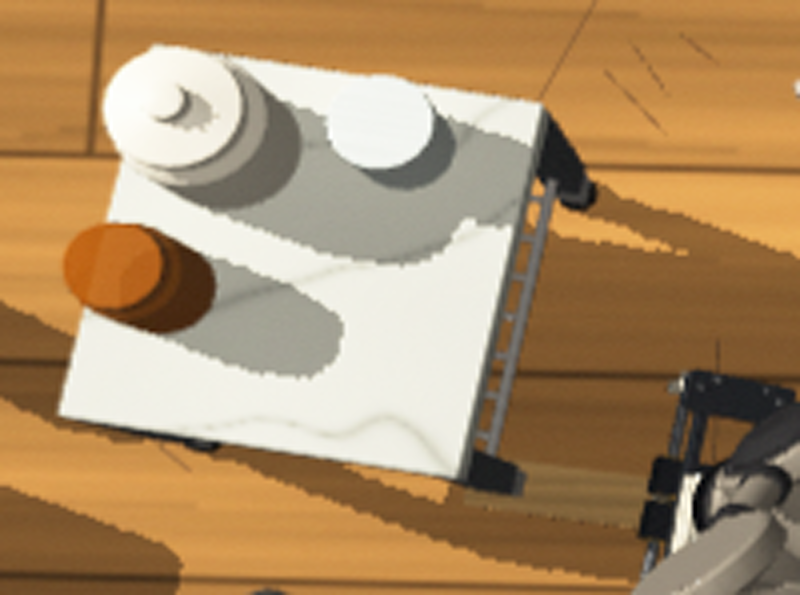

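{"api": "send_rows", "payload": {"targets": [[[0,0,0,-2,0,-1,1],[0,0,0,-5,0,-2.5,1],[0,0,0,-9,0,-4,1],[0,0,0,-9,0,-30,1],[0,0,0,-9,0,-65,1]]]}}

```text
time: 19.95
tool_pos: [485.7, 6.7, 34.5]
tcp_rot: [-3.129, -0.441, 1.418]
contact_force: [0.1, 0.6, -0.7]
grip_width: 0.1
```

{"api": "send_rows", "payload": {"targets": [[[0,0,0,-5,0,-20,1],[0,0,0,-10,0,-50,1],[0,0,0,-10,0,-70,1],[0,0,0,-10,0,-70,1]]]}}

```text
time: 20.28
tool_pos: [484.4, -35.3, 97.8]
tcp_rot: [3.14, -0.437, 1.421]
contact_force: [0.7, -0.0, 0.3]
grip_width: 0.4
```

Run:
```python
from h import *
o=cur()[2];print(cur()[0],o['contact_force'])
a=cv2.imread("pics/top0.png");im=capture("top")[:,:,::-1].copy()
cv2.imwrite("pics/top3.png",cv2.resize(im[80:300,60:360],None,fx=2.6,fy=2.6,interpolation=2))
def sh(s): 
    A=[cv2.cvtColor(x[s],6).astype(np.float32) for x in(a,im)];return cv2.phaseCorrelate(*A)
print("stand shift px",sh(np.s_[90:215,64:166]),"near leg",sh(np.s_[170:220,110:180]))
d=cv2.absdiff(a,im).max(2);print([(d[s]>40).sum() for s in (np.s_[90:215,64:190],np.s_[100:180,240:370],np.s_[230:290,230:360],np.s_[130:260,380:490])])
im=capture("wrist");cv2.imwrite("pics/w18.png",im[:,:,::-1])
s=capture("scene");b=cv2.imread("pics/scene0.png");s=s[:,:,::-1]
A=[cv2.cvtColor(x[190:300,355:490],6).astype(np.float32) for x in(b,s)];print("scene stand",cv2.phaseCorrelate(*A))
cv2.imwrite("pics/s6.png",cv2.resize(s[150:350,220:500],None,fx=2.8,fy=2.8,interpolation=2))
```

```text
[484.43769746 -35.26416328  97.84285876] [ 6.59967190e-01 -5.34824982e-06  2.57485607e-01]
stand shift px ((-0.015423377501683433, 0.5000701596417727), 0.998598244631732) near leg ((-0.003470803157000546, -0.0007669644724508373), 1.0075338859028287)
[np.int64(2), np.int64(0), np.int64(5543), np.int64(0)]
scene stand ((0.5082055847438767, 0.03432294813894288), 0.9941829624882451)
```

View pics/top3.png

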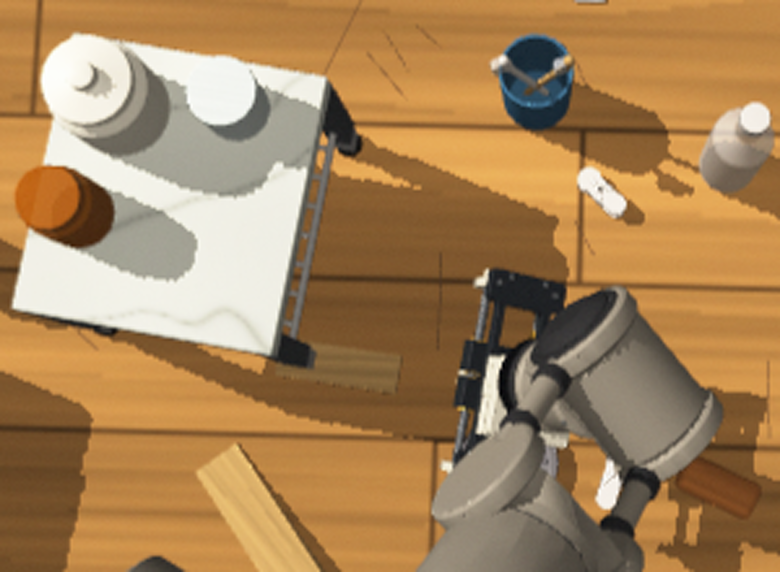

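View pics/w18.png

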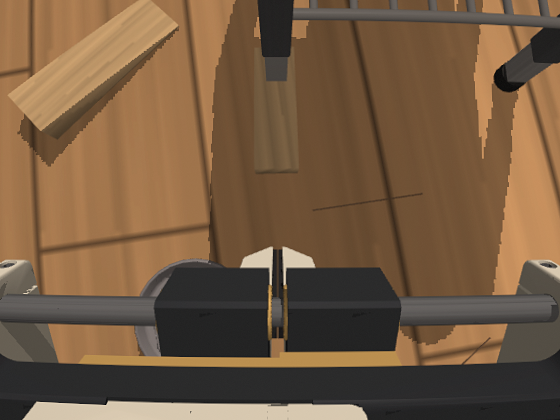

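View pics/s6.png

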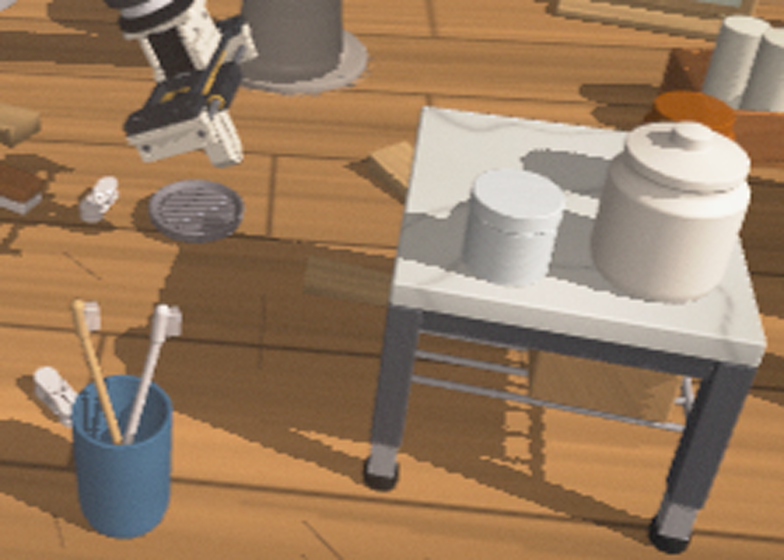

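Run:
```python
from h import *
b=cv2.imread("pics/scene0.png");s=capture("scene")[:,:,::-1]
d=cv2.absdiff(b,s).max(2)
for n,q in dict(soap=np.s_[214:238,272:310],clips=np.s_[212:232,247:265],cup=np.s_[282:342,245:285],stand=np.s_[190:345,352:490],brush=np.s_[208:226,205:238]).items(): print(n,(d[q]>40).sum(),d[q].size)
close_job()
```

```text
soap 0 912
clips 64 360
cup 0 2400
stand 8 21390
brush 328 594
the job is handed in; nothing more can be done
```

The wedge is in under the bare leg, tapped in from the stand's −y side, and I have handed the job in. No verdict came back.

**What I did:** I picked the 130 × 40 mm wedge out from two larger look-alikes. I gripped it near its thick end and set it on the planks with its thin end in front of the leg. Then I let go, closed the fingers and pushed on the heel. It slid at under about 1 N, met the leg about 35 mm past the leg face, and the push then climbed over about 2 mm. I stopped at about 15 N and backed off. Robot time was about 20.5 s of the 51 s allowed.

**Last checks:**
- **Wedge:** the last pictures show it still under the leg, centred to within about 3 mm, with the gripper clear and no contact force. I did not test tightness after letting go; I am going by the force when I stopped.
- **Stand, soap holder and cup:** before-and-after pictures show no visible change. Shift estimates came out at about 0 or about 0.5 px in different picture windows. I took the 0.5 px ones as an artefact, because almost no pixels in the stand area changed.
- **Caddy and shampoo:** also unchanged, in the top camera picture.
- **Nail brush and nearer clip:** their parts of the scene picture did change. I put this down to the arm's shadow, since the arm never went low near them, but I did not check further.

**Went wrong once:** the first grasp closed on air above the wedge. The real fingertips sit about 32 mm above the reported TCP, as both the wrist and scene cameras showed. The second grasp allowed for this and held.

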